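# Hold a ball-head moisture probe on the survey mark of an adobe banco

### The job

The seat of this adobe bench is being checked for damp at the survey mark, a blue dot with a black cross, but the little dark stone dish is standing on it. Lift the dish away and set it down gently, upright and wholly on the square ceramic tile, without disturbing the jar, the spoon rest or the clear bin in its wall holder. Then take the yellow moisture probe out of its cradle and hold it upright with its ball on the blue dot, pressing lightly so that the sprung ball head is pushed about half-way in (about 3.5 N), and finish like that, with the probe still gripped and pressing steadily.

Things in the scene. Friction and masses are not known exactly. Their poses are not given: they have to be found in the camera images.
- dish_center (a point): Small dark grey polished stone dish, loose, round and open-topped: 64 mm across at the rim, 50 mm at the foot, 34 mm high, wall 5 mm, about 180 g. It stands on the seat over the survey mark, hiding the dot; only the outer ends of the cross show round it. This point is on its axis half-way up (17 mm above its underside), z along its axis. It can be taken across its outside from above.
- mark_spot (a point): The survey mark on the bench seat (seat surface at z = 0): a flat blue dot 22 mm across with four thin black lines that run out from 15 mm to 77 mm from its centre, as a cross; no thickness that can be felt. This point is the dot's centre, on the seat surface; x and y along the lines.
- tile_center (a point): Square ceramic tile, 280 x 280 mm and 10 mm thick, cream with a blue-green border, fixed flat on the seat. This point is the centre of its top face; x and y run along its edges, z up. The jar and the spoon rest stand on its +y half, the -y half is free.
- tile_free (a point): The middle of a free quarter of the tile: on its top face, 65 mm from the tile's centre towards -x and 65 mm towards -y of the tile. There is room for the dish here; anywhere else clear on the tile serves as well.
- probe_grip (a point): Where to grip the moisture probe: on its axis, 155 mm above the ball's lowest point (head out), 21 mm below its flat top. Loose, about 230 g: yellow body 44 mm (x) by 28 mm (y), 130 mm tall, display half-way up its -y side, sprung steel ball below. z points up the body. Grip across the 28 mm (along y), fingers down. It starts upright in the cradle, its top 192 mm above the seat.
- probe_tip (a point): Lowest point of the probe's steel ball (24 mm across, on a thin stem that stands 46 mm out of the yellow body when the head is fully out); it moves up into the body with the head.
- probe_head (a joint): How far the probe's sprung ball head is pushed into the body, in m: 0 = fully out, 0.012 = fully in, against the stop. The spring needs about 1 N to start and 0.4 N more per mm: about 3.5 N half-way (0.006), about 6 N fully in.
- cradle_top (a point): Black upright cradle for the probe on a steel base plate of 110 x 85 mm, fixed on the seat. This point is the centre of its mouth, 92 mm above the seat. The probe's body drops 30 mm into the mouth (1.5 mm play all round) and rests on a ledge, its ball hanging free 16 mm above the seat; so the probe comes out straight upwards, and its ball is clear of the cradle once raised by 80 mm.
- jar_center (a point): White clay seed jar, loose on the tile, squat and round, 98 mm across and 75 mm high, with a small mouth. This point is its centre. To be left alone.
- rest_center (a point): Light brown wooden spoon rest, loose on the tile, about 118 x 84 mm and 16 mm high. This point is its centre. To be left alone.
- bin_lip (a point): The finger lip, at the top front edge, of the clear acrylic bin (154 mm wide) that hangs tilted out of a small white holder on the low adobe wall (155 mm high) on the far side of the seat. To be left alone.
- seat: The adobe bench seat: a level plastered surface at z = 0 on which everything stands.
- dish: The stone dish; origin at the centre of its underside.
- probe: The moisture probe with its head; origin at the ball's lowest point when the head is fully out.
- cradle: The cradle; origin at the centre of its underside on the seat, x along the 110 mm side of its base plate.
Things that resemble listed ones, but are neither listed nor needed, are in the scene too. What is shaped like the probe but green or purple is not meant.

How it is judged:
On the way, in this order (a step that is already met when the one before it is completed fails the run):
1. the dish stands upright, released, wholly on the tile (x of dish_center in the frame of tile_center between -0.115 and 0.115 m and y of dish_center in the frame of tile_center between -0.115 and 0.115 m and z of dish_center in the frame of tile_center between 0.014 and 0.02 m and angle between dish_center's own z axis and vertical below 0.08 rad and linear speed of dish below 0.02 m/s and contact force between the fingers and dish below 0.05 N), for 0.2 s.
2. the probe is gripped and clear of its cradle (contact force between the fingers and probe above 2 N and z of probe_tip in the frame of cradle_top above 0 m and contact force between probe and cradle below 0.05 N), for 0.1 s.
At the end, for the whole second after the job is handed in: Probe gripped, at rest, upright within 0.10 rad, ball within 10 mm of the dot's centre and bearing on the seat with 1 to 8 N, head pushed in 2 to 10.5 mm, touching no dish or cradle; dish upright, released, wholly on the tile; jar, spoon rest and bin within 20 mm of their start (all of step 1 and horizontal distance between probe_tip and mark_spot below 0.01 m and angle between each of probe_grip, jar_center, rest_center's own z axis and vertical below 0.1 rad and value of joint probe_head between 0.002 and 0.0105 m and contact force between probe and seat between 1 and 8 N and contact force between the fingers and probe above 2 N and contact force between probe and dish below 0.05 N and contact force between probe and cradle below 0.05 N and linear speed of probe below 0.02 m/s and distance of each of jar_center, rest_center, bin_lip from where it was at the start of the episode below 0.02 m); the arm keeps its last pose, push and grip.
It fails at once if the dish is dropped (falls faster than 0.45 m/s while out of the fingers) (contact force between the fingers and dish below 0.05 N and linear speed of dish above 0.45 m/s).
It fails at once if the probe is pressed on the seat with more than 20 N (contact force between probe and seat above 20 N).
It fails at once if jar, spoon rest or bin is pushed more than 20 mm (distance of any of jar_center, rest_center, bin_lip from where it was at the start of the episode above 0.02 m).
It also fails if it takes over 64 s, if anything falls off the work surface, if the arm or the gripper's body presses on something with over 40 N, if the wrist force passes 120 N, or if a joint passes its speed limit or range.

### The arm

A 7-joint arm with a two-finger parallel gripper is mounted at the origin on the work surface. World frame = base frame: x ahead of the robot, y to its left, z up, the work surface at z = 0. Lengths are in m, angles in rad, forces in N, time in s.
With the tool pointing down it reaches from about 0.425 to 1.025 m from the base axis. Payload 9.4 kg.
Tool frame: the origin (TCP) lies at the very end of the fingers, on their centre line; the grasp point (between the pads) lies behind it (arm.grip_depth is the x of the grasp point in the tool frame, in m); x points along the fingers, y is the direction in which the jaws open and shut, and the axes are right-handed (so a half turn about x gives the same grasp; the last joint's range is limited). The gripper opens to 85 mm and grips with 20 to 120 N. Pads are 22 mm wide; open, the fingers measure 114 mm over their backs; the gripper's body (76 mm by 85 mm) begins 54 mm behind the grasp point. The pads swing forward as they close: fully open they stand 13 mm farther back than shut.
Start: joints at [1.231, 0.599, -0.003, 1.599, 0.002, 0.943, -0.08], TCP at [0.188, -0.7, 0.231] pointing down, gripper open.
Joint ranges: [-2.57, 2.57], [-0.35, 1.97], [-1.29, 1.29], [0.11, 2.56], [-1.05, 4.19], [0.11, 1.86], [-2.63, 2.63]. Speed limits (rad/s): [2.22, 2.22, 3.01, 3.01, 3.14, 3.14, 3.14].

### API

Orientations are given as a unit quaternion [w, x, y, z].
In Python, from cell import arm, imaging gives the robot as it stands.
- The arm moves only by the shell command python3 -m handwheel 'ROWS' [FORCE]. ROWS is JSON, a list that holds one entry, the list of rows, each a list of 7 numbers: the finger opening in cm, from 0 to 8.54, then the shift along the tool's x, y, z in cm, then the turn, a rotation vector about the tool's x, y, z in degrees. A call has 1 to 5 rows; each row shifts and turns the pose as measured when the row begins, along the tool's axes as they then stand; what a row does not reach is not made up. A row lasts 1/12 s, in which the tool goes at most 41.7 mm and 7.16 degrees, less where a joint would pass 70% of its speed; a pose out of reach is approached as far as the arm can. A call is refused whole if a number of a shift passes 4.17 or a number of a turn 7.16, either way. A call with a gripper value outside its range is refused whole. The fingers move at their own pace and stop on an object; FORCE is the grip in N (left out, the last holds). Time passes only in rows, so rows that do not move let the fingers close. It gives the time, the measured TCP pose, the force and the opening at its end, in the units of the state.
- arm.observe(): the state, without advancing time (a new reading comes with each control period).
- imaging.read_camera(name): name is "scene" or "top" or "wrist"; returns a dict with "image" (400x640x3 uint8, red, green, blue), "range_z" (400x640 float32, m along the optical axis (not along the pixel's ray), 0 where there is no reading), "fx", "fy", "cx", "cy" (pixels), "extrinsics" (4x4, takes a point from camera to world coordinates). Camera axes: x right, y up, looking along -z (the intrinsics and any distortion apply to the point x, -y, -z); pixel columns grow to the right and rows downward; lengths in m; the calibration is good to about 2 mm. A picture is of the moment at which its call begins.
- arm.job_done(): hands the job in, once; it reports no verdict.
The state is a dict: "time": time; "joint_positions": joint angles; "joint_vel": joint speeds; "joint_torque": joint torques, N m; "ee_pos": TCP position; "tool_rot": TCP orientation; "force": force on the tool from outside, world axes, zero at the start; "moment": the same for the moment, N m; "width": finger opening in m.
Only numpy, scipy, OpenCV 4.12 (cv2) and the standard library are available. Lean on these libraries where they do the work, as an engineer would, in place of code of your own. Each camera call takes 0.05 s, during which the arm holds its last target.

## Working session

There is one attempt and no reset: what is moved stays moved. The work goes in short steps, Python scripts to look and compute and a shell command to move; the robot and the scene stay as the last step left them, time stands still between calls to the robot, and variables do not carry over. Pictures are saved under pics/ and viewed, and the job is handed in when it is done.

```bash
ls; mkdir -p pics
python3 - <<'E'
from cell import arm, imaging
import cv2
print(arm.observe(), arm.grip_depth)
for n in ("scene","top","wrist"):
    c=imaging.read_camera(n); cv2.imwrite(f"pics/a_{n}.png",c["image"][:,:,::-1])
    print(n,c["fx"],c["fy"],c["cx"],c["cy"],c["extrinsics"].round(3).tolist(),[k for k in c])
E
```

```text
pics
{'time': 0.0, 'joint_positions': array([ 1.23130779,  0.60009917, -0.0025592 ,  1.60013881,  0.00179923,
        0.94287556, -0.07980176]), 'joint_vel': array([ 0.00053517,  0.00039904,  0.0007402 , -0.00045493, -0.0002051 ,
       -0.00229352,  0.00143706]), 'joint_torque': array([-1.66678095e-03, -7.76445937e+01,  1.56342331e+00, -2.58005995e+01,
        1.21516921e-02,  8.83976987e-03,  3.63510583e-05]), 'ee_pos': array([ 0.18820875, -0.6996595 ,  0.23043227]), 'tool_rot': array([-0.09214271, -0.70089249, -0.09319129,  0.70112397]), 'force': array([-0.5275326 , -0.4430974 , -0.01493933]), 'moment': array([-0.01084755,  0.02380708,  0.03576761]), 'width': 0.08539436055016622} -0.0187
scene 361.8572027148365 361.8572027148365 318.77747141467086 200.35477308700197 [[0.675, -0.589, 0.443, 0.951], [0.737, 0.548, -0.396, -0.287], [-0.009, 0.594, 0.804, 0.774], [0.0, 0.0, 0.0, 1.0]] ['image', 'range_z', 'fx', 'fy', 'cx', 'cy', 'extrinsics']
top 440.6739383311375 440.6739383311375 317.0223818313861 201.5398455422462 [[-0.019, 0.995, -0.097, 0.494], [-1.0, -0.02, -0.003, 0.002], [-0.005, 0.097, 0.995, 1.231], [0.0, 0.0, 0.0, 1.0]] ['image', 'range_z', 'fx', 'fy', 'cx', 'cy', 'extrinsics']
wrist 319.6036519505672 319.6036519505672 322.63049374491436 199.97800289978102 [[0.26, 0.913, 0.313, 0.269], [-0.966, 0.247, 0.082, -0.679], [-0.002, -0.324, 0.946, 0.374], [0.0, 0.0, 0.0, 1.0]] ['image', 'range_z', 'fx', 'fy', 'cx', 'cy', 'extrinsics']
```

View pics/a_top.png

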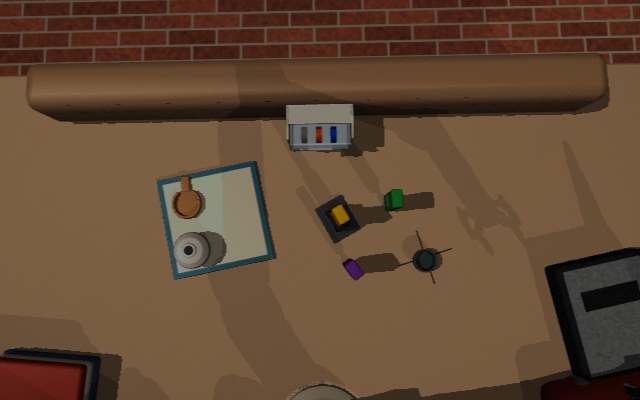

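View pics/a_scene.png

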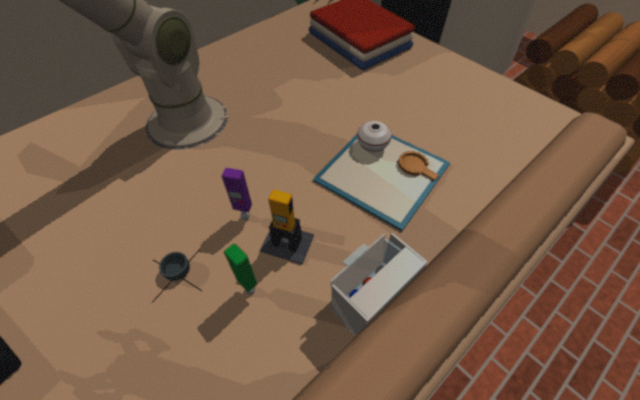

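View pics/a_wrist.png

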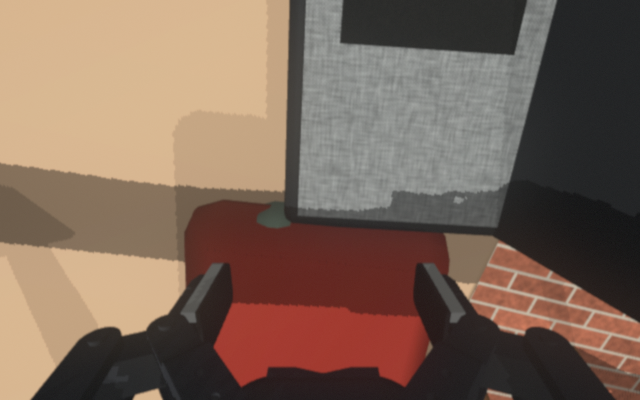

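Top view: the dish on the cross is at (427,260). The yellow probe in its black cradle is at (340,215). The green (394,199) and purple (353,268) look-alikes don't match the description. The tile spans (158,182) to (274,259); the jar (192,250) and rest (187,203) are on its left half, so the right half is free. Next I'll measure these and check with an enlarged crop.

```bash
cat > h.py <<'E'
from cell import arm, imaging
import numpy as np, cv2
from scipy.spatial.transform import Rotation as R
def cam(n): return imaging.read_camera(n)
def cloud(c):
    v,u=np.mgrid[0:400,0:640]; d=c["range_z"]
    P=np.stack([(u-c["cx"])/c["fx"]*d,-(v-c["cy"])/c["fy"]*d,-d],-1)
    E=c["extrinsics"]; return P@E[:3,:3].T+E[:3,3]
def onplane(c,u,v,z):
    E=c["extrinsics"]; r=E[:3,:3]@np.array([(u-c["cx"])/c["fx"],-(v-c["cy"])/c["fy"],-1.])
    o=E[:3,3]; return o+r*(z-o[2])/r[2]
def proj(c,P):
    E=c["extrinsics"]; p=(np.asarray(P)-E[:3,3])@E[:3,:3]
    return c["cx"]+c["fx"]*p[0]/-p[2], c["cy"]-c["fy"]*p[1]/-p[2]
def rot(s=None):
    s=s or arm.observe(); q=s["tool_rot"]; return R.from_quat([q[1],q[2],q[3],q[0]])
def todo(target,Rt=None):
    s=arm.observe(); r=rot(s); d=r.inv().apply(np.asarray(target)-s["ee_pos"])*100
    print("t",s["time"].round(2) if hasattr(s["time"],'round') else s["time"],"tcp",s["ee_pos"].round(4),"w",round(s["width"],4),"F",s["force"].round(2))
    print("shift cm (tool)",d.round(2))
    if Rt is not None: print("turn deg", np.degrees((r.inv()*Rt).as_rotvec()).round(2))
def down(yaw): # jaw (tool y) at world angle yaw, tool x down
    y=np.array([np.cos(yaw),np.sin(yaw),0]);x=np.array([0,0,-1.]);return R.from_matrix(np.stack([x,y,np.cross(x,y)],1))
E
python3 - <<'E'
from h import *
for n,boxes in (("top",((370,310,120,100),(300,180,120,110))),("scene",((120,230,110,90),(215,160,110,120)))):
    c=cam(n); im=c["image"][:,:,::-1]
    cr=[cv2.resize(im[(y if n=="scene" else y-(0)):][:h,x:x+w],(400,400*h//w),interpolation=cv2.INTER_CUBIC) for x,y,w,h in (boxes if n=="scene" else ((370,215,110,85),(300,175,120,110)))]
    m=max(a.shape[0] for a in cr); cr=[cv2.copyMakeBorder(a,0,m-a.shape[0],0,0,cv2.BORDER_CONSTANT) for a in cr]
    cv2.imwrite(f"pics/b_{n}.png",np.hstack(cr))
c=cam("top");W=cloud(c); im=c["image"].astype(int); z=W[...,2]; hsv=cv2.cvtColor(c["image"],cv2.COLOR_RGB2HSV)
print("seat z",np.median(z[300:340,240:280]))
def st(n,m):
    p=W[m]; print(n,m.sum(),"min",p.min(0).round(4),"max",p.max(0).round(4),"mean",p.mean(0).round(4)); return p
B=np.zeros((400,640),bool);
b=B.copy();b[190:245,310:370]=1
p=st("probe top",b&(z>.18)); 
print(cv2.minAreaRect((p[:,:2]*1000).astype(np.float32)))
p=st("cradle lev",b&(z>.08)&(z<.1)) if (b&(z>.08)&(z<.1)).any() else None
b=B.copy();b[235:285,400:455]=1
p=st("dish rim",b&(z>.028)&(z<.045)); print(cv2.minEnclosingCircle((p[:,:2]*1000).astype(np.float32)))
g=[(158,182),(256,162),(274,259),(175,278)]
P=np.array([onplane(c,*q,0.01) for q in g]); print("tile",P.round(4).tolist(),P.mean(0).round(4),np.linalg.norm(P-np.roll(P,1,0),axis=1).round(4))
print("tile z",np.median(z[200:240,230:250]))
for q in ((417,231),(434,283),(398,265),(452,249)): print(onplane(c,*q,0).round(4))
E
```

```text
seat z -0.0003404945422247341
probe top 239 min [ 0.4941 -0.0699  0.1801] max [0.5895 0.0018 1.2307] mean [ 0.5605 -0.0468  0.2604]
((543.9207763671875, -23.621685028076172), (46.446067810058594, 101.7823486328125), 38.4739875793457)
cradle lev 119 min [ 0.5309 -0.0812  0.0806] max [ 0.6009 -0.0197  0.0999] mean [ 0.557  -0.045   0.0911]
dish rim 136 min [ 0.4154 -0.3149  0.0281] max [ 0.4771 -0.2516  0.0401] mean [ 0.4455 -0.2837  0.0326]
((447.3475341796875, -283.280517578125), 31.99831199645996)
tile [[0.6774, 0.4501, 0.01], [0.7286, 0.1751, 0.01], [0.4572, 0.1272, 0.01], [0.4107, 0.3992, 0.01]] [0.5685 0.2879 0.01  ] [0.2715 0.2797 0.2756 0.2759]
tile z 0.010378537397886967
[ 0.5267 -0.2709  0.    ]
[ 0.383  -0.3117  0.    ]
[ 0.4339 -0.2145  0.    ]
[ 0.475  -0.3657  0.    ]
```

View pics/b_top.png

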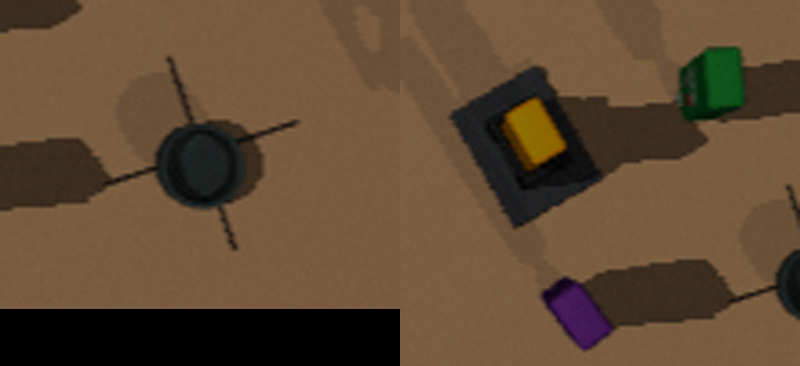

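View pics/b_scene.png

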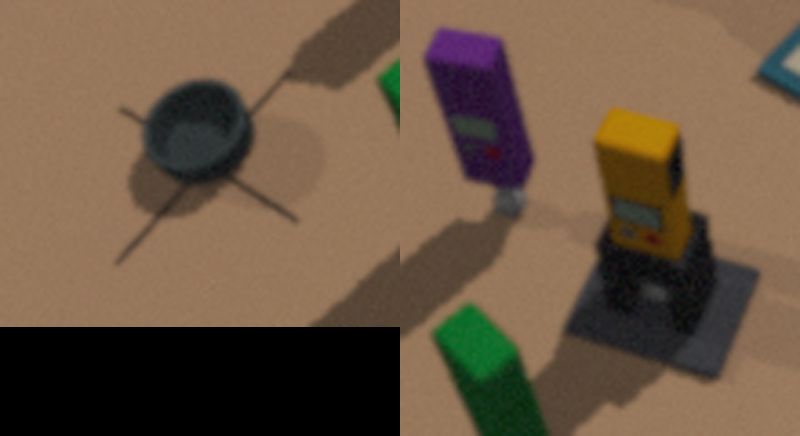

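Confirmed: the yellow one in the cradle is the probe. The dish is about 10 mm off the cross centre of roughly (.4547,-.2907), where the two line midpoints agree. Line lengths of 149 and 157 mm against 154 are fine, and so is the tile side of 276 mm. The jump target is the dish first.

Run:
```python
from h import *
c=cam("top");W=cloud(c);z=W[...,2]
B=np.zeros((400,640),bool);b=B.copy();b[190:245,310:370]=1
p=W[b&(z>.185)&(z<.2)]; print("probe",len(p),p.mean(0).round(4),cv2.minAreaRect((p[:,:2]*1000).astype(np.float32)))
for n,s in (("purple",np.s_[250:285,335:370]),("green",np.s_[185:215,380:410]),("jar",np.s_[230:270,170:215]),("case",np.s_[250:380,550:640])):
    q=W[s].reshape(-1,3); q=q[(q[:,2]<.6)]; print(n,q[:,2].max().round(3),q[q[:,2]>q[:,2].max()-.02].mean(0).round(3))
r=rot(); print("tool x",r.apply([1,0,0]).round(3),"y",r.apply([0,1,0]).round(3),"z",r.apply([0,0,1]).round(3))
todo([.446,-.283,.23])
```

```text
probe 221 [ 0.5653 -0.0503  0.1908] ((565.4382934570312, -50.657100677490234), (44.51424789428711, 27.80337142944336), 27.752140045166016)
purple 0.18 [ 0.434 -0.08   0.174]
green 0.179 [ 0.602 -0.187  0.174]
jar 0.092 [0.487 0.338 0.079]
case 0.082 [ 0.303 -0.729  0.07 ]
tool x [-0.  0. -1.] y [ 0.26  -0.966 -0.   ] z [-0.966 -0.26   0.   ]
t 0.35 tcp [ 0.1883 -0.7     0.2311] w 0.0852 F [ 0.34 -0.11  0.1 ]
shift cm (tool) [  0.12 -33.58 -35.72]
```

```bash
python3 -m handwheel '[[[8.5,0,-2.8,-3,0,0,0],[8.5,0,-2.8,-3,0,0,0],[8.5,0,-2.8,-3,0,0,0],[8.5,0,-2.8,-3,0,0,0],[8.5,0,-2.8,-3,0,0,0]]]' 40; python3 -m handwheel '[[[8.5,0,-2.8,-3,0,0,0],[8.5,0,-2.8,-3,0,0,0],[8.5,0,-2.8,-3,0,0,0],[8.5,0,-2.8,-3,0,0,0],[8.5,0,-2.8,-3,0,0,0]]]'; python3 -c "
from h import *
todo([.446,-.283,.13])"
```

```text
time: 0.77
ee_pos: [0.2914, -0.5293, 0.2288]
tool_rot: [-0.089, -0.7, -0.085, 0.703]
force: [0.9, -0.4, 0.3]
width: 0.0848
time: 1.18
ee_pos: [0.4033, -0.3532, 0.2286]
tool_rot: [-0.089, -0.701, -0.084, 0.703]
force: [1.1, 1.1, -0.2]
width: 0.0851
t 1.1833 tcp [ 0.4033 -0.3532  0.2286] w 0.0851 F [ 1.14  1.14 -0.25]
shift cm (tool) [ 9.8  -5.83 -5.88]
```

```bash
python3 -m handwheel '[[[8.5,2,-1.9,-1.9,0,0,0],[8.5,2,-1.9,-1.9,0,0,0],[8.5,3,-1.2,-1.2,0,0,0],[8.5,2,0,0,0,0,0],[8.5,0,0,0,0,0,0]]]'
python3 - <<'E'
from h import *
todo([.446,-.283,.08],down(np.radians(-75)))
for n in("wrist","top"):
    c=cam(n);cv2.imwrite(f"pics/c_{n}.png",c["image"][:,:,::-1])
    W=cloud(c);p=W.reshape(-1,3);p=p[(p[:,2]>.028)&(p[:,2]<.042)&(np.hypot(p[:,0]-.446,p[:,1]+.283)<.05)]
    if len(p)>20: print(n,len(p),p.min(0).round(4),p.max(0).round(4),cv2.minEnclosingCircle((p[:,:2]*1000).astype(np.float32)), cv2.fitEllipse(cv2.convexHull((p[:,:2]*1000).astype(np.float32))))
E
```

```text
time: 1.6
ee_pos: [0.4499, -0.2809, 0.1388]
tool_rot: [0.095, 0.704, 0.089, -0.698]
force: [-0.3, -0.7, -0.3]
width: 0.0847
t 1.6 tcp [ 0.4499 -0.2809  0.1388] w 0.0847 F [-0.27 -0.71 -0.26]
shift cm (tool) [5.87 0.04 0.47]
turn deg [-0.11 -0.39 -0.56]
wrist 1524 [ 0.4164 -0.3164  0.0281] [ 0.4793 -0.2539  0.0361] ((447.5276794433594, -285.2513427734375), 31.88883399963379) ((447.8155822753906, -285.1243591308594), (62.8740234375, 62.979366302490234), 91.0763168334961)
top 58 [ 0.4399 -0.3068  0.0283] [ 0.477  -0.2521  0.0374] ((454.12652587890625, -279.71533203125), 29.112201690673828) ((453.9190979003906, -279.6617736816406), (45.429080963134766, 57.39420700073242), 25.036052703857422)
```

View pics/c_wrist.png

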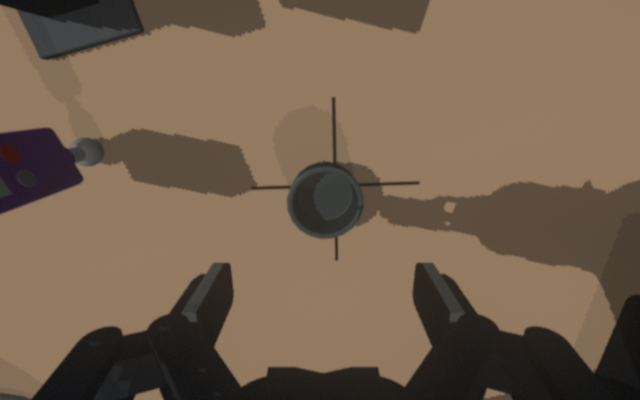

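Wrist view: the dish is centred at pixel (325,200) and the cross lines meet at about (335,185). The dish circle comes out at (.4477,-.285) with a 31.9 mm radius, matching the 64 mm rim. I'll descend onto it.

```bash
python3 -m handwheel '[[[8.5,2.5,0.2,0.2,0,0,0],[8.5,2.5,0.2,0.1,0,-0.4,-0.5],[8.5,2,0,0,0,0,0],[8.5,0,0,0,0,0,0]]]'
python3 - <<'E'
from h import *
todo([.4475,-.2848,.008],down(np.radians(-75)))
c=cam("wrist");cs=[onplane(c,*q,0) for q in ((334,97),(337,260),(252,187),(419,182))]
E
```

```text
time: 2.03
ee_pos: [0.4516, -0.294, 0.0764]
tool_rot: [0.093, 0.705, 0.085, -0.698]
force: [0.3, 0.0, -0.2]
width: 0.0852
t 2.0333 tcp [ 0.4516 -0.294   0.0764] w 0.0852 F [ 0.27  0.   -0.19]
shift cm (tool) [ 6.83 -1.08  0.23]
turn deg [-0.55 -0.53 -0.7 ]
```

```bash
python3 -m handwheel '[[[8.5,1.5,-0.6,0.2,0,0,0],[8.5,1.5,-0.3,0,0,0,0],[8.5,0.5,0,0,0,0,0],[8.5,0,0,0,0,0,0]]]'
python3 - <<'E'
from h import *
todo([.4475,-.2848,.008],down(np.radians(-75)))
E
```

```text
time: 2.42
ee_pos: [0.4507, -0.2918, 0.0496]
tool_rot: [0.094, 0.709, 0.08, -0.695]
force: [-0.1, 0.5, -0.1]
width: 0.0853
t 2.4167 tcp [ 0.4507 -0.2918  0.0496] w 0.0853 F [-0.06  0.52 -0.08]
shift cm (tool) [ 4.14 -0.85  0.21]
turn deg [-0.89 -0.96 -1.22]
```

```bash
python3 -m handwheel '[[[8.5,0.8,-0.8,0.1,-0.6,-0.8,-1.2],[8.5,0.8,-0.6,0.1,-0.5,-0.5,-0.8]]]'
python3 - <<'E'
from h import *
todo([.4475,-.2848,.008],down(np.radians(-75)))
E
```

```text
time: 2.58
ee_pos: [0.4467, -0.2805, 0.0366]
tool_rot: [-0.09, -0.699, -0.097, 0.703]
force: [0.5, 0.3, -0.3]
width: 0.0848
t 2.5833 tcp [ 0.4467 -0.2805  0.0366] w 0.0848 F [ 0.49  0.3  -0.32]
shift cm (tool) [2.85 0.47 0.03]
turn deg [0.17 0.2  0.64]
```

```bash
for i in 1 2; do python3 -m handwheel '[[[8.5,0,0,0,0,0,0]]]'; done
python3 - <<'E'
from h import *
todo([.4475,-.2848,.008],down(np.radians(-75)))
E
```

```text
time: 2.67
ee_pos: [0.4466, -0.2798, 0.0362]
tool_rot: [-0.089, -0.699, -0.098, 0.703]
force: [0.6, 0.2, -0.4]
width: 0.0849
time: 2.75
ee_pos: [0.4468, -0.2797, 0.0363]
tool_rot: [-0.089, -0.699, -0.098, 0.703]
force: [0.1, 0.2, -0.8]
width: 0.0849
t 2.75 tcp [ 0.4468 -0.2797  0.0363] w 0.0849 F [ 0.06  0.25 -0.79]
shift cm (tool) [2.83 0.55 0.06]
turn deg [0.25 0.25 0.76]
```

```bash
python3 -m handwheel '[[[8.5,0,0.5,0.05,0.2,0.2,0.6]]]'
python3 - <<'E'
from h import *
todo([.4475,-.2848,.008],down(np.radians(-75)))
E
```

```text
time: 2.83
ee_pos: [0.4479, -0.2843, 0.0364]
tool_rot: [-0.092, -0.701, -0.094, 0.701]
force: [0.2, -0.1, 0.4]
width: 0.085
t 2.8333 tcp [ 0.4479 -0.2843  0.0364] w 0.085 F [ 0.23 -0.09  0.4 ]
shift cm (tool) [2.84 0.05 0.05]
turn deg [0.09 0.03 0.18]
```

Accurate this time. Descend and close.

```bash
python3 -m handwheel '[[[8.5,1.5,0,0,0,0,0],[8.5,1.2,0,0,0,0,0.1]]]'
python3 - <<'E'
from h import *
todo([.4475,-.2848,.008],down(np.radians(-75)))
E
```

```text
time: 3.0
ee_pos: [0.4494, -0.2865, 0.0113]
tool_rot: [0.094, 0.702, 0.091, -0.7]
force: [0.2, -0.6, -0.2]
width: 0.0847
t 3.0 tcp [ 0.4494 -0.2865  0.0113] w 0.0847 F [ 0.23 -0.61 -0.18]
shift cm (tool) [ 0.33 -0.22  0.14]
turn deg [ 0.   -0.2  -0.22]
```

```bash
python3 -m handwheel '[[[8.5,0.3,-0.2,0.14,0,-0.2,-0.2]]]'; python3 -m handwheel '[[[6.8,0,0,0,0,0,0],[6.4,0,0,0,0,0,0],[5.5,0,0,0,0,0,0],[5.5,0,0,0,0,0,0],[5.5,0,0,0,0,0,0]]]' 40;  python3 - <<'E'
from h import *
todo([.4475,-.2848,.008],down(np.radians(-75)))
c=cam("wrist");cv2.imwrite("pics/d_wrist.png",c["image"][:,:,::-1])
E
```

```text
time: 3.08
ee_pos: [0.4475, -0.2854, 0.0075]
tool_rot: [-0.093, -0.701, -0.092, 0.701]
force: [0.0, -0.4, 0.6]
width: 0.0853
time: 3.5
ee_pos: [0.447, -0.2855, 0.0089]
tool_rot: [-0.092, -0.701, -0.092, 0.701]
force: [0.2, 0.1, -2.0]
width: 0.0618
t 3.5 tcp [ 0.447  -0.2855  0.0089] w 0.0618 F [ 0.19  0.15 -2.01]
shift cm (tool) [ 0.09 -0.06 -0.06]
turn deg [-0.04  0.06 -0.06]
```

View pics/d_wrist.png

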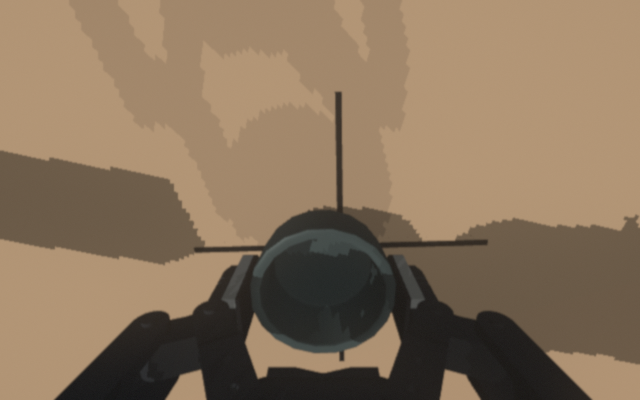

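The pads bear on both sides of the dish, with 61.8 mm opening. I'll lift a little and check.

```bash
python3 -m handwheel '[[[5.5,-0.7,0,0,0,0,0],[5.5,-1,0,0,0,0,0],[5.5,-1.5,0,0,0,0,0],[5.5,-1.5,0,0,0,0,0]]]' 50;  python3 - <<'E'
from h import *
todo([.4475,-.2848,.25],down(np.radians(-75)))
c=cam("wrist");cv2.imwrite("pics/e_wrist.png",c["image"][:,:,::-1])
c=cam("scene");cv2.imwrite("pics/e_scene.png",cv2.resize(c["image"][200:320,100:260,::-1],None,fx=4,fy=4))
E
```

```text
time: 3.88
ee_pos: [0.4456, -0.2848, 0.0569]
tool_rot: [-0.092, -0.699, -0.093, 0.703]
force: [-0.0, -0.6, -2.5]
width: 0.0612
t 3.8833 tcp [ 0.4456 -0.2848  0.0569] w 0.0612 F [-0.02 -0.56 -2.45]
shift cm (tool) [-1.931e+01  1.000e-02 -9.000e-02]
turn deg [-0.04  0.27  0.13]
```

View pics/e_wrist.png

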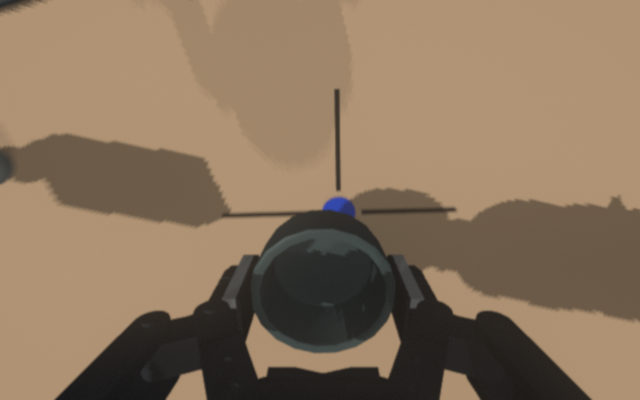

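View pics/e_scene.png

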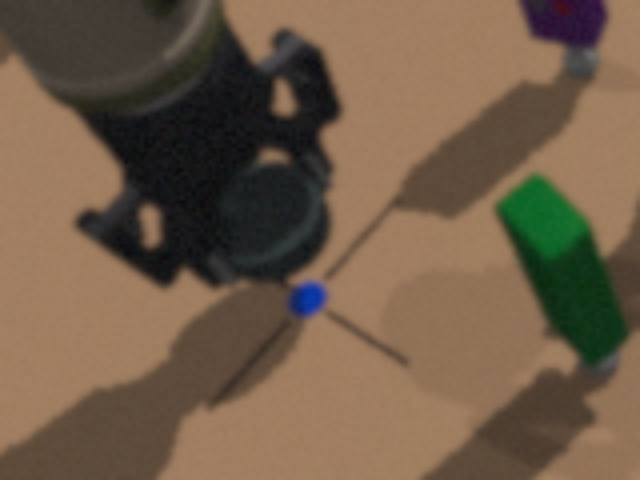

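The dish is held level with the blue dot uncovered. I'll lift it clear.

```bash
python3 -m handwheel '[[[5.5,-2.5,0,0,0,0,0],[5.5,-3.8,0,0,0,0,0],[5.5,-4,0,0,0,0,0],[5.5,-4,0,0,0,0,0],[5.5,-3.5,0,0,0,0,0]]]';python3 -m handwheel '[[[5.5,-1.5,0,0,0,0,0],[5.5,0,0,0,0,0,0]]]'
python3 - <<'E'
from h import *
todo([.522,.204,.25],down(np.radians(-75)))
c=cam("wrist"); im=c["image"]; h=cv2.cvtColor(im,cv2.COLOR_RGB2HSV); m=cv2.inRange(h,(105,150,60),(130,255,255))
n,l,s,ce=cv2.connectedComponentsWithStats(m)
for i in range(1,n):
    if s[i,4]>40: print(s[i],onplane(c,*ce[i],0).round(4))
cv2.imwrite("pics/f_wrist.png",im[:,:,::-1])
c=cam("top"); im=c["image"]; h=cv2.cvtColor(im,cv2.COLOR_RGB2HSV); m=cv2.inRange(h,(105,150,40),(130,255,255))
n,l,s,ce=cv2.connectedComponentsWithStats(m)
for i in range(1,n):
    if s[i,4]>10: print(s[i],onplane(c,*ce[i],0).round(4))
cv2.imwrite("pics/f_top.png",im[:,:,::-1])
E
```

```text
time: 4.4
ee_pos: [0.4433, -0.2831, 0.2365]
tool_rot: [-0.09, -0.697, -0.095, 0.706]
force: [0.5, -0.6, -2.0]
width: 0.0613
time: 4.57
ee_pos: [0.4455, -0.2844, 0.2593]
tool_rot: [-0.092, -0.7, -0.092, 0.702]
force: [0.1, 0.5, -2.7]
width: 0.0613
t 4.5667 tcp [ 0.4455 -0.2844  0.2593] w 0.0613 F [ 0.11  0.54 -2.67]
shift cm (tool) [  0.93 -45.21 -20.01]
turn deg [-0.04  0.2   0.08]
[325 147  14  14 164] [ 0.4558 -0.2931  0.    ]
[331 127   5  16  77] [ 0.8063 -0.0433  0.    ]
[422 253   7   8  44] [ 0.4553 -0.2902  0.    ]
```

View pics/f_wrist.png

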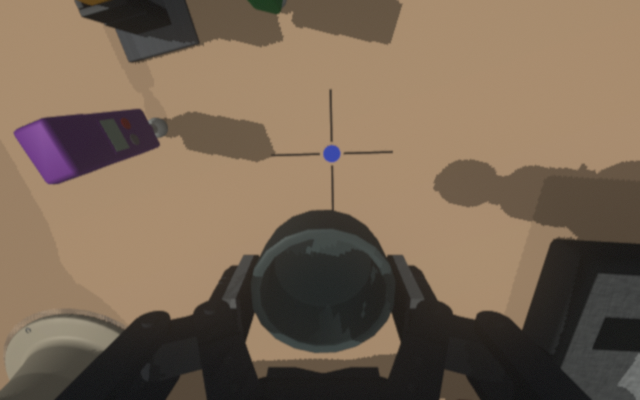

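Blue dot at (332,154) wrist and (426,257) top: (.4558,-.2931) and (.4553,-.2902), so they agree within calibration. I'll carry the dish over to the tile.

```bash
python3 -m handwheel '[[[5.5,0,-2,-0.9,0,0,0],[5.5,0,-3,-1.3,0,0,0],[5.5,0,-3.5,-1.6,0,0,0],[5.5,0,-3.5,-1.6,0,0,0],[5.5,0,-3.5,-1.6,0,0,0]]]';python3 -m handwheel '[[[5.5,0,-3.5,-1.6,0,0,0],[5.5,0,-3.5,-1.6,0,0,0],[5.5,0,-3.5,-1.6,0,0,0],[5.5,0,-3.5,-1.6,0,0,0],[5.5,0,-3,-1.3,0,0,0]]]'
python3 - <<'E'
from h import *
todo([.522,.204,.25],down(np.radians(-75)))
E
```

```text
time: 5.08
ee_pos: [0.4668, -0.1189, 0.2456]
tool_rot: [-0.084, -0.694, -0.088, 0.709]
force: [0.8, 0.8, -2.4]
width: 0.0617
time: 5.5
ee_pos: [0.4945, 0.0741, 0.2332]
tool_rot: [-0.084, -0.687, -0.089, 0.716]
force: [0.6, -0.0, -1.8]
width: 0.0616
t 5.5 tcp [0.4945 0.0741 0.2332] w 0.0616 F [ 0.61 -0.01 -1.84]
shift cm (tool) [ -1.77 -11.96  -5.75]
turn deg [-0.99  2.25  0.71]
```

```bash
python3 -m handwheel '[[[5.5,-0.3,-3.2,-1.5,-0.2,0.8,0.3],[5.5,0,-3.2,-1.5,-0.2,0.8,0.3],[5.5,0,-2.3,-1.2,-0.2,0.6,0],[5.5,0,-1,-0.5,0,0,0],[5.5,0,0,0,0,0,0]]]'
python3 - <<'E'
from h import *
todo([.522,.204,.1],down(np.radians(-75)))
c=cam("top");cv2.imwrite("pics/g_top.png",c["image"][:,:,::-1])
c=cam("wrist");cv2.imwrite("pics/g_wrist.png",c["image"][:,:,::-1])
E
```

```text
time: 5.92
ee_pos: [0.5109, 0.1927, 0.2225]
tool_rot: [-0.093, -0.694, -0.095, 0.707]
force: [0.7, -0.5, -2.3]
width: 0.0614
t 5.9167 tcp [0.5109 0.1927 0.2225] w 0.0614 F [ 0.65 -0.5  -2.33]
shift cm (tool) [12.23 -0.74 -1.59]
turn deg [0.29 1.01 0.24]
```

View pics/g_wrist.png

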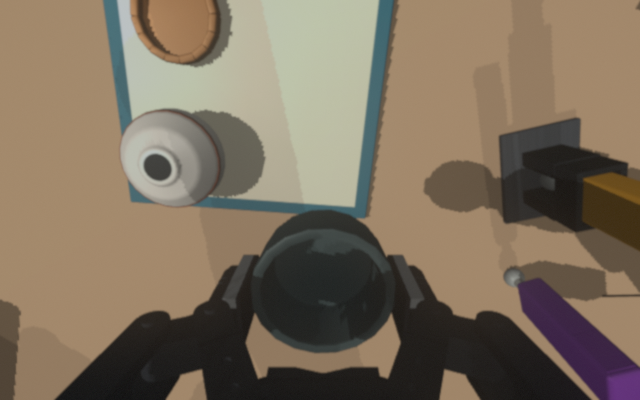

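Run:
```python
from h import *
c=cam("wrist")
a=onplane(c,368,216,.01);b=onplane(c,130,202,.01); e=onplane(c,394,0,.01)
print(a.round(4),b.round(4),np.linalg.norm(a-b),e)
y=(b-a)/np.linalg.norm(b-a); x=np.array([y[1],-y[0],0]); t=a+.14*y+.14*x
print("center",t.round(4),"free",(t-.06*x-.075*y).round(4), "yaw",np.degrees(np.arctan2(x[1],x[0])))
```

```text
[0.4644 0.1206 0.01  ] [0.4076 0.398  0.01  ] 0.2831629703352939 [0.68511516 0.16576676 0.01      ]
center [0.5735 0.2859 0.01  ] free [0.5298 0.2004 0.01  ] yaw 11.583964597006908
```

```bash
python3 -m handwheel '[[[5.5,2.5,-0.3,-0.9,0.1,0.4,0.1],[5.5,3,-0.3,-0.6,0.1,0.4,0],[5.5,3,-0.2,-0.4,0,0,0],[5.5,2.5,0,0,0,0,0],[5.5,0.5,0,0,0,0,0]]]'
python3 - <<'E'
from h import *
todo([.526,.202,.04],down(np.radians(-75)))
E
```

```text
time: 6.48
ee_pos: [0.53, 0.1892, 0.1067]
tool_rot: [0.087, 0.703, 0.085, -0.701]
force: [-0.5, -0.8, -2.6]
width: 0.0613
t 6.4833 tcp [0.53   0.1892 0.1067] w 0.0613 F [-0.51 -0.77 -2.58]
shift cm (tool) [ 6.67 -1.36  0.09]
turn deg [-1.05 -0.1  -0.2 ]
```

```bash
python3 -m handwheel '[[[5.5,1.5,-0.7,0,-0.4,0,0],[5.5,2,-0.8,0,-0.4,0,0],[5.5,1.8,-0.4,0,-0.2,0,0],[5.5,0.5,-0.3,0,0,0,0]]]'
python3 - <<'E'
from h import *
todo([.526,.202,.0195],down(np.radians(-75)))
E
```

```text
time: 6.82
ee_pos: [0.5265, 0.2012, 0.0484]
tool_rot: [0.091, 0.702, 0.085, -0.701]
force: [-0.4, 0.6, -1.5]
width: 0.0613
t 6.8167 tcp [0.5265 0.2012 0.0484] w 0.0613 F [-0.43  0.57 -1.51]
shift cm (tool) [ 2.89 -0.11  0.03]
turn deg [-0.72 -0.04 -0.45]
```

```bash
python3 -m handwheel '[[[5.5,1.2,-0.1,0,-0.4,0,-0.3],[5.5,1,0,0,-0.2,0,-0.2]]]';python3 -m handwheel '[[[5.5,0.2,0,0,0,0,0]]]'
python3 - <<'E'
from h import *
todo([.526,.202,.0195],down(np.radians(-75)))
E
```

```text
time: 6.98
ee_pos: [0.5274, 0.2006, 0.0279]
tool_rot: [0.091, 0.702, 0.091, -0.7]
force: [0.2, 0.2, -2.8]
width: 0.0613
time: 7.07
ee_pos: [0.5275, 0.1993, 0.0256]
tool_rot: [0.09, 0.702, 0.09, -0.701]
force: [1.0, -0.6, -1.3]
width: 0.0614
t 7.0667 tcp [0.5275 0.1993 0.0256] w 0.0614 F [ 0.96 -0.55 -1.35]
shift cm (tool) [ 0.61 -0.3   0.08]
turn deg [-0.32 -0.09 -0.02]
```

```bash
for i in 1 2; do python3 -m handwheel '[[[5.5,0.2,-0.05,0,-0.1,0,0]]]'; done; python3 -m handwheel '[[[5.5,0.15,-0.05,0,0,0,0]]]'
python3 - <<'E'
from h import *
todo([.526,.202,.0185],down(np.radians(-75)))
E
```

```text
time: 7.15
ee_pos: [0.5278, 0.1989, 0.024]
tool_rot: [0.091, 0.702, 0.09, -0.701]
force: [-0.3, -1.2, -1.5]
width: 0.0615
time: 7.23
ee_pos: [0.5282, 0.1988, 0.0226]
tool_rot: [0.091, 0.702, 0.09, -0.7]
force: [0.0, -0.6, -1.9]
width: 0.0612
time: 7.32
ee_pos: [0.5285, 0.199, 0.0217]
tool_rot: [0.091, 0.702, 0.09, -0.7]
force: [-0.0, 0.2, -1.4]
width: 0.0618
t 7.3167 tcp [0.5285 0.199  0.0217] w 0.0618 F [-0.    0.25 -1.45]
shift cm (tool) [ 0.32 -0.35  0.17]
turn deg [-0.3  -0.19 -0.06]
```

```bash
for i in 1 2 3; do python3 -m handwheel '[[[5.5,0.18,-0.05,0,0,0,0]]]'; done
```

```text
time: 7.4
ee_pos: [0.5287, 0.1995, 0.0204]
tool_rot: [0.091, 0.703, 0.09, -0.7]
force: [0.0, -0.1, -2.4]
width: 0.0615
time: 7.48
ee_pos: [0.5289, 0.2001, 0.019]
tool_rot: [0.09, 0.703, 0.09, -0.7]
force: [-0.5, -0.0, -2.8]
width: 0.0614
time: 7.57
ee_pos: [0.5291, 0.2006, 0.0177]
tool_rot: [0.09, 0.703, 0.09, -0.699]
force: [-6.3, -4.6, 33.5]
width: 0.0612
```

Contact with the tile. Ease off and release.

```bash
python3 -m handwheel '[[[5.5,-0.07,0,0,0,0,0]]]' 20;  python3 -m handwheel '[[[6.2,0,0,0,0,0,0]]]' 20
```

```text
time: 7.65
ee_pos: [0.5292, 0.2007, 0.0187]
tool_rot: [0.09, 0.704, 0.09, -0.699]
force: [-0.0, -1.8, -2.4]
width: 0.0615
time: 7.73
ee_pos: [0.5294, 0.2008, 0.019]
tool_rot: [0.09, 0.704, 0.09, -0.699]
force: [0.2, 0.2, -2.5]
width: 0.0619
```

```bash
python3 -m handwheel '[[[6.6,0,0,0,0,0,0],[7.5,0,0,0,0,0,0],[8.5,0,0,0,0,0,0],[8.5,0,0,0,0,0,0]]]'
python3 - <<'E'
from h import *
todo([.526,.202,.1],down(np.radians(-75)))
c=cam("wrist");cv2.imwrite("pics/i_wrist.png",c["image"][:,:,::-1])
E
```

```text
time: 8.07
ee_pos: [0.5298, 0.2016, 0.0194]
tool_rot: [0.09, 0.704, 0.091, -0.698]
force: [0.3, -0.2, -1.3]
width: 0.0851
t 8.0667 tcp [0.5298 0.2016 0.0194] w 0.0851 F [ 0.29 -0.16 -1.3 ]
shift cm (tool) [-8.06 -0.13  0.29]
turn deg [-0.29 -0.47 -0.04]
```

View pics/i_wrist.png

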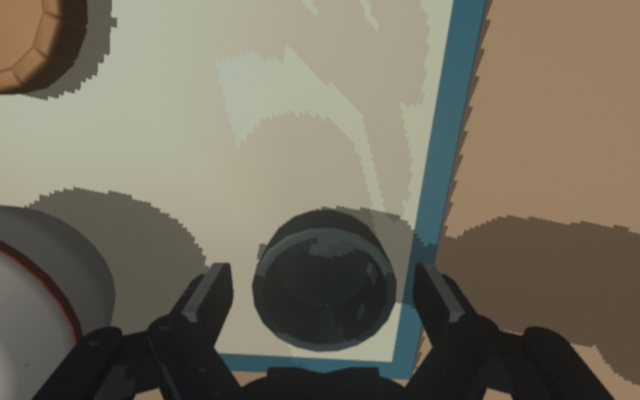

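The dish is released on the tile at pixel (325,290), free of both pads, with the jar untouched at lower left. Retreat straight up.

```bash
python3 -m handwheel '[[[8.5,-1,0,0,0,0,0],[8.5,-1.5,0,0,0,0,0],[8.5,-2.5,0,0,0,0,0]]]';python3 -m handwheel '[[[8.5,-3.8,0,0,0,0,0],[8.5,-4,0,0,0,0,0],[8.5,-4,0,0,0,0,0],[8.5,-4,0,0,0,0,0],[8.5,-3.8,0,0,0,0,0]]]';python3 -m handwheel '[[[8.5,-1.5,0,0,0,0,0],[8.5,0,0,0,0,0,0]]]'
python3 - <<'E'
from h import *
todo([.5654,-.0505,.28],down(np.radians(-62.25)))
for n in ("wrist","top"):
    c=cam(n);cv2.imwrite(f"pics/j_{n}.png",c["image"][:,:,::-1])
    W=cloud(c);p=W.reshape(-1,3);p=p[(p[:,2]>.036)&(p[:,2]<.06)&(np.hypot(p[:,0]-.528,p[:,1]-.201)<.05)]
    if len(p)>20: print(n,len(p),p.min(0).round(4),p.max(0).round(4),cv2.minEnclosingCircle((p[:,:2]*1000).astype(np.float32)))
E
```

```text
time: 8.37
ee_pos: [0.527, 0.2007, 0.0675]
tool_rot: [0.091, 0.701, 0.09, -0.701]
force: [0.0, 1.3, 0.3]
width: 0.085
time: 8.78
ee_pos: [0.5231, 0.1996, 0.2713]
tool_rot: [-0.093, -0.699, -0.09, 0.704]
force: [0.9, 0.2, -0.9]
width: 0.0848
time: 8.95
ee_pos: [0.5252, 0.2007, 0.2974]
tool_rot: [0.091, 0.703, 0.091, -0.699]
force: [1.0, -0.3, 0.0]
width: 0.0854
t 8.95 tcp [0.5252 0.2007 0.2974] w 0.0854 F [ 0.99 -0.3   0.01]
shift cm (tool) [ 1.76 25.32  2.53]
turn deg [-12.97  -0.3   -0.09]
wrist 676 [0.4991 0.1695 0.0362] [0.5619 0.2325 0.046 ] ((530.6056518554688, 200.9881134033203), 31.745859146118164)
top 77 [0.4995 0.1707 0.0364] [0.545  0.2311 0.0486] ((529.210205078125, 201.48150634765625), 31.352705001831055)
```

View pics/j_wrist.png

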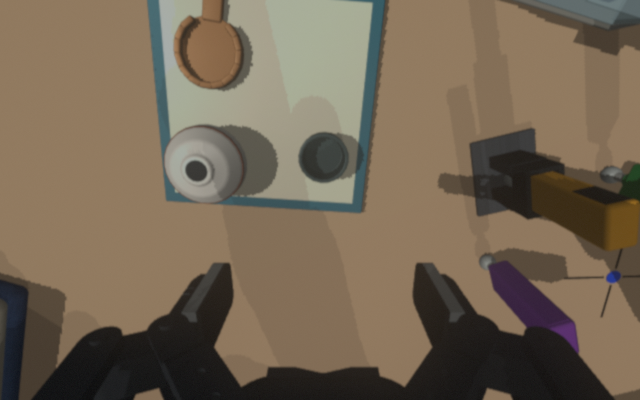

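View pics/j_top.png

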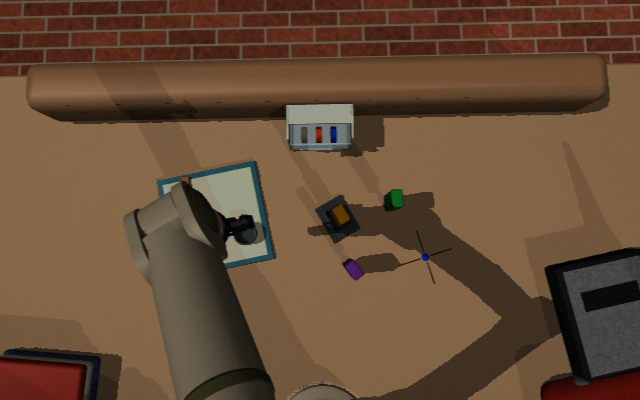

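The wrist view shows the dish upright on the tile at (323,157), measured at (.530,.201) with a 31.7 mm radius, about 77 mm inside the -y half. The jar (205,165) and rest (208,50) are in place. Next, the probe.

```bash
python3 -m handwheel '[[[8.5,0,2.5,0.2,-2.5,0,0],[8.5,0,3.6,0.2,-2.5,0,0],[8.5,0,3.6,0,-2.5,0,0],[8.5,0,3.6,0,-2.5,0,0],[8.5,0,3.6,0,-2,0,0]]]';python3 - <<'E'
from h import *
todo([.5654,-.0505,.26],down(np.radians(-62.25)))
E
```

```text
time: 9.47
ee_pos: [0.5739, 0.045, 0.2867]
tool_rot: [-0.172, -0.682, -0.174, 0.689]
force: [-0.0, 0.5, 0.1]
width: 0.0853
t 9.4667 tcp [0.5739 0.045  0.2867] w 0.0853 F [-0.    0.52  0.11]
shift cm (tool) [2.68 8.02 5.24]
turn deg [0.54 0.55 0.3 ]
```

```bash
python3 -m handwheel '[[[8.5,0.3,2.8,1.9,0,0,0],[8.5,0.4,2.8,1.7,0,0.3,0],[8.5,0.3,1.7,1.2,0,0.2,0],[8.5,0,0.4,0.2,0,0,0],[8.5,0,0,0,0,0,0]]]';python3 - <<'E'
from h import *
todo([.5654,-.0505,.26],down(np.radians(-62.25)))
c=cam("wrist");cv2.imwrite("pics/k_wrist.png",c["image"][:,:,::-1])
W=cloud(c);p=W.reshape(-1,3);p=p[(p[:,2]>.186)&(p[:,2]<.2)&(np.hypot(p[:,0]-.5654,p[:,1]+.05)<.05)]
print(len(p),p.mean(0).round(4),cv2.minAreaRect((p[:,:2]*1000).astype(np.float32)))
E
```

```text
time: 9.88
ee_pos: [0.5631, -0.0602, 0.2657]
tool_rot: [-0.168, -0.68, -0.172, 0.693]
force: [0.7, 0.8, 0.5]
width: 0.085
t 9.8833 tcp [ 0.5631 -0.0602  0.2657] w 0.085 F [0.69 0.85 0.47]
shift cm (tool) [ 0.56 -0.74 -0.66]
turn deg [0.1  0.94 0.62]
2200 [ 0.5685 -0.0509  0.1917] ((567.0536499023438, -51.40848159790039), (44.0870361328125, 27.927200317382812), 28.891563415527344)
```

View pics/k_wrist.png

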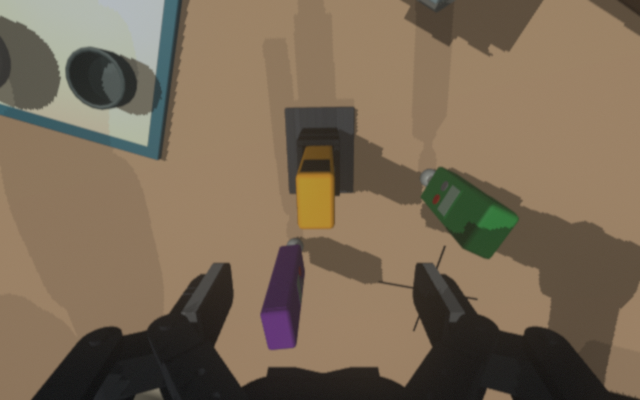

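Wrist view: the yellow probe top is at (316,200) between the finger lines, the purple one (283,330) and green one (470,215) are outside. The centre is (.567,-.0514) and the top is 44.1 x 27.9 mm. Align, then descend.

```bash
python3 -m handwheel '[[[8.5,0.3,-0.7,-0.8,-0.3,0.9,0.6],[8.5,0.3,-0.2,0,0,0,0]]]';python3 - <<'E'
from h import *
todo([.5665,-.0512,.22],down(np.radians(-61.7)))
E
```

```text
time: 10.1
ee_pos: [0.5658, -0.0454, 0.2583]
tool_rot: [-0.172, -0.685, -0.173, 0.686]
force: [0.8, 0.8, 0.7]
width: 0.0848
t 10.1 tcp [ 0.5658 -0.0454  0.2583] w 0.0848 F [0.77 0.79 0.71]
shift cm (tool) [3.83 0.55 0.2 ]
turn deg [-0.04  0.09  0.12]
```

```bash
python3 -m handwheel '[[[8.5,1.3,0.4,0.2,0,0,0],[8.5,1.5,0.1,0,0,0,0]]]';python3 - <<'E'
from h import *
todo([.5665,-.0512,.18],down(np.radians(-61.7)))
E
```

```text
time: 10.27
ee_pos: [0.5671, -0.0463, 0.231]
tool_rot: [0.174, 0.685, 0.176, -0.685]
force: [0.2, -1.0, -0.3]
width: 0.0845
t 10.2667 tcp [ 0.5671 -0.0463  0.231 ] w 0.0845 F [ 0.18 -0.98 -0.27]
shift cm (tool) [5.1  0.42 0.29]
turn deg [ 0.3  -0.05  0.13]
```

```bash
python3 -m handwheel '[[[8.5,1.3,0.4,0.3,0.2,0,0.1]]]';python3 -m handwheel '[[[8.5,1.5,0.2,0.1,0,0,0]]]';python3 - <<'E'
from h import *
todo([.5665,-.0512,.153],down(np.radians(-61.7)))
E
```

```text
time: 10.35
ee_pos: [0.5666, -0.0484, 0.2173]
tool_rot: [0.174, 0.686, 0.175, -0.685]
force: [0.6, -0.1, -0.1]
width: 0.0849
time: 10.43
ee_pos: [0.5666, -0.0492, 0.2018]
tool_rot: [0.175, 0.685, 0.176, -0.685]
force: [0.1, -0.1, 0.1]
width: 0.0848
t 10.4333 tcp [ 0.5666 -0.0492  0.2018] w 0.0848 F [ 0.06 -0.12  0.13]
shift cm (tool) [4.88 0.18 0.11]
turn deg [ 0.44 -0.08  0.11]
```

```bash
python3 -m handwheel '[[[8.5,2,0.15,0.1,0.3,0,0],[8.5,2,0.15,0,0,0,0.1]]]';python3 -m handwheel '[[[7,0.6,0,0,0,0,0]]]';python3 - <<'E'
from h import *
todo([.5665,-.0512,.153],down(np.radians(-61.7)))
c=cam("wrist");cv2.imwrite("pics/l_wrist.png",c["image"][:,:,::-1])
E
```

```text
time: 10.6
ee_pos: [0.5675, -0.0487, 0.1608]
tool_rot: [0.175, 0.686, 0.176, -0.684]
force: [0.4, 1.2, -0.3]
width: 0.0849
time: 10.68
ee_pos: [0.5663, -0.0471, 0.1522]
tool_rot: [-0.175, -0.684, -0.177, 0.685]
force: [-0.2, 0.3, -0.9]
width: 0.0748
t 10.6833 tcp [ 0.5663 -0.0471  0.1522] w 0.0748 F [-0.18  0.35 -0.87]
shift cm (tool) [-0.08  0.37  0.19]
turn deg [0.53 0.02 0.19]
```

View pics/l_wrist.png

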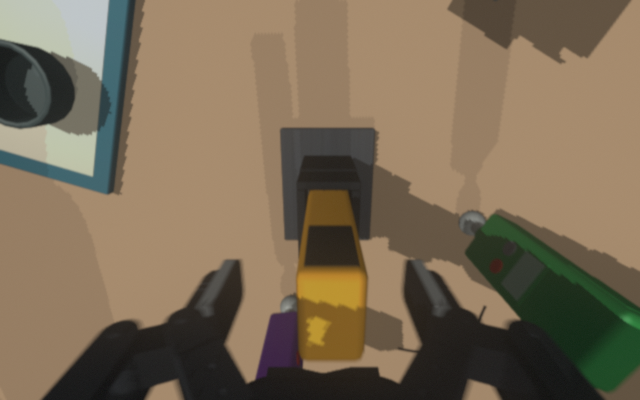

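The probe top is at column 333 against the finger centre at 323, so it's 3–4 mm toward +y of the tool, matching the computed .37 cm. I'll correct and close.

```bash
python3 -m handwheel '[[[7,0,0.35,0.2,0.3,0,0.1]]]';python3 - <<'E'
from h import *
todo([.5665,-.0512,.153],down(np.radians(-61.7)))
E
python3 -m handwheel '[[[5,0,0.05,0,0,0,0],[4,0,0,0,0,0,0]]]'
```

```text
time: 10.82
ee_pos: [0.5661, -0.049, 0.152]
tool_rot: [-0.174, -0.684, -0.176, 0.686]
force: [-0.3, 0.1, 0.8]
width: 0.07
t 10.8167 tcp [ 0.5661 -0.049   0.152 ] w 0.07 F [-0.31  0.07  0.77]
shift cm (tool) [-0.1   0.21  0.07]
turn deg [0.39 0.09 0.2 ]
time: 10.98
ee_pos: [0.5668, -0.049, 0.1531]
tool_rot: [-0.174, -0.684, -0.176, 0.686]
force: [0.6, -0.2, 1.5]
width: 0.0471
```

Run:
```python
from h import *
todo([.5665,-.0512,.153],down(np.radians(-61.7)))
```

```text
t 10.9833 tcp [ 0.5668 -0.049   0.1531] w 0.0471 F [ 0.62 -0.24  1.53]
shift cm (tool) [0.01 0.18 0.13]
turn deg [0.43 0.07 0.18]
```

```bash
python3 -m handwheel '[[[3.6,0,0.25,0.1,0.3,0,0.1]]]' 30; python3 -m handwheel '[[[2.4,0,0,0,0,0,0],[2.4,0,0,0,0,0,0],[2.4,0,0,0,0,0,0],[2.4,0,0,0,0,0,0]]]' 40;  python3 - <<'E'
from h import *
todo([.5665,-.0512,.25],down(np.radians(-61.7)))
E
```

```text
time: 11.07
ee_pos: [0.5676, -0.0511, 0.154]
tool_rot: [-0.173, -0.685, -0.174, 0.685]
force: [0.4, -0.3, 0.6]
width: 0.0364
time: 11.4
ee_pos: [0.5681, -0.052, 0.156]
tool_rot: [0.173, 0.686, 0.173, -0.685]
force: [0.4, -0.2, -2.4]
width: 0.0276
t 11.4 tcp [ 0.5681 -0.052   0.156 ] w 0.0276 F [ 0.38 -0.22 -2.36]
shift cm (tool) [-9.4  -0.14  0.08]
turn deg [ 0.07 -0.13 -0.05]
```

Gripped at 27.6 mm (body 28 mm). Lift straight up, in small steps first.

```bash
python3 -m handwheel '[[[2.4,-0.7,-0.05,0,0,0,0],[2.4,-0.8,-0.05,0,0,0,0]]]' 60;  python3 - <<'E'
from h import *
todo([.5675,-.0517,.25],down(np.radians(-61.7)))
E
```

```text
time: 11.57
ee_pos: [0.5665, -0.0512, 0.1704]
tool_rot: [-0.173, -0.685, -0.173, 0.686]
force: [-0.4, -0.0, -2.4]
width: 0.0275
t 11.5667 tcp [ 0.5665 -0.0512  0.1704] w 0.0275 F [-0.44 -0.03 -2.41]
shift cm (tool) [-7.96  0.08 -0.06]
turn deg [0.06 0.02 0.04]
```

```bash
python3 -m handwheel '[[[2.4,-1,0.08,-0.05,0,0,0],[2.4,-1.2,0.05,0,0,0,0]]]';  python3 - <<'E'
from h import *
todo([.5675,-.0517,.25],down(np.radians(-61.7)))
E
python3 -m handwheel '[[[2.4,-2,0.05,0,0,0,0],[2.4,-2.5,0,0,0,0,0],[2.4,-2.5,0,0,0,0,0],[2.4,-1.5,0,0,0,0,0]]]';  python3 - <<'E'
from h import *
todo([.5675,-.0517,.27],down(np.radians(-61.7)))
E
```

```text
time: 11.73
ee_pos: [0.5669, -0.0519, 0.1937]
tool_rot: [-0.173, -0.685, -0.174, 0.686]
force: [0.1, 0.1, -3.2]
width: 0.0273
t 11.7333 tcp [ 0.5669 -0.0519  0.1937] w 0.0273 F [ 0.06  0.13 -3.23]
shift cm (tool) [-5.63 -0.   -0.05]
turn deg [0.08 0.12 0.1 ]
time: 12.07
ee_pos: [0.5664, -0.0524, 0.2851]
tool_rot: [-0.173, -0.684, -0.174, 0.687]
force: [0.4, 0.3, -2.8]
width: 0.0273
t 12.0667 tcp [ 0.5664 -0.0524  0.2851] w 0.0273 F [ 0.43  0.33 -2.82]
shift cm (tool) [ 1.51 -0.   -0.14]
turn deg [0.1  0.18 0.16]
```

```bash
python3 -m handwheel '[[[2.4,-2.5,0,0,0,0,0],[2.4,-3,0,0,0,0,0],[2.4,-0.5,0,0,0,0,0],[2.4,0,0,0,0,0,0]]]';  python3 - <<'E'
from h import *
todo([.4555,-.2915,.33],down(np.radians(-61.7)))
c=cam("scene");cv2.imwrite("pics/m_scene.png",c["image"][:,:,::-1])
E
```

```text
time: 12.4
ee_pos: [0.5667, -0.0523, 0.3561]
tool_rot: [0.174, 0.687, 0.173, -0.684]
force: [-0.9, 0.5, -3.3]
width: 0.0271
t 12.4 tcp [ 0.5667 -0.0523  0.3561] w 0.0271 F [-0.88  0.5  -3.3 ]
shift cm (tool) [ 2.54 15.74 21.17]
turn deg [ 0.11 -0.24 -0.07]
```

View pics/m_scene.png

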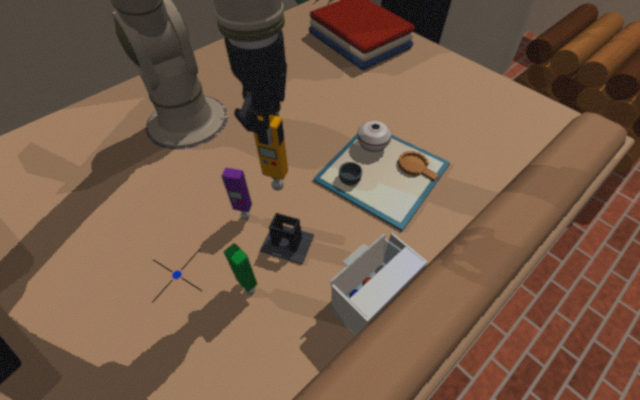

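The probe is out of the cradle with its ball at (278,184), the blue dot is at (177,274), and the dish is on the tile at (349,173). Carry it over the dot.

```bash
python3 -m handwheel '[[[2.4,0,1.5,2,0,0,0],[2.4,0.2,2.1,2.9,0,0,0],[2.4,0.2,2.2,2.9,0,0,0],[2.4,0.2,2.2,2.9,0,0,0],[2.4,0.2,2.2,2.9,0,0,0]]]';  python3 - <<'E'
from h import *
todo([.4555,-.2915,.30],down(np.radians(-61.7)))
E
```

```text
time: 12.87
ee_pos: [0.4958, -0.2015, 0.3426]
tool_rot: [0.177, 0.685, 0.182, -0.683]
force: [0.6, -1.4, -2.3]
width: 0.0275
t 12.8667 tcp [ 0.4958 -0.2015  0.3426] w 0.0275 F [ 0.55 -1.35 -2.32]
shift cm (tool) [4.19 5.88 7.95]
turn deg [ 1.12 -0.29  0.3 ]
```

```bash
python3 -m handwheel '[[[2.4,1,2,2.7,0.3,0,0],[2.4,1,1.8,2.3,0.3,0,0],[2.4,1,0.8,1.2,0.2,0,0],[2.4,0.3,0.2,0.3,0,0,0],[2.4,0,0,0,0,0,0]]]';  python3 - <<'E'
from h import *
todo([.4555,-.2915,.20],down(np.radians(-61.7)))
E
```

```text
time: 13.28
ee_pos: [0.4521, -0.2849, 0.3023]
tool_rot: [-0.167, -0.684, -0.174, 0.688]
force: [0.6, -0.2, -1.7]
width: 0.0272
t 13.2833 tcp [ 0.4521 -0.2849  0.3023] w 0.0272 F [ 0.59 -0.23 -1.7 ]
shift cm (tool) [10.22  0.85 -0.02]
turn deg [-0.37  0.19  0.62]
```

```bash
python3 -m handwheel '[[[2.4,2,0.5,0,-0.2,0.1,0.4],[2.4,2.5,0.2,0,0,0,0],[2.4,2.5,0.1,0,0,0,0],[2.4,0.8,0,0,0,0,0],[2.4,0,0,0,0,0,0]]]';  python3 - <<'E'
from h import *
todo([.4555,-.2915,.16],down(np.radians(-61.7)))
c=cam("scene");cv2.imwrite("pics/n_scene.png",cv2.resize(c["image"][130:310,80:320,::-1],None,fx=3.3,fy=3.3))
c=cam("wrist");cv2.imwrite("pics/n_wrist.png",c["image"][:,:,::-1])
E
```

```text
time: 13.7
ee_pos: [0.4597, -0.286, 0.2224]
tool_rot: [0.172, 0.686, 0.176, -0.685]
force: [0.5, -0.1, -3.0]
width: 0.0273
t 13.7 tcp [ 0.4597 -0.286   0.2224] w 0.0273 F [ 0.51 -0.06 -2.97]
shift cm (tool) [6.24 0.31 0.64]
turn deg [ 0.21 -0.1   0.25]
```

View pics/n_scene.png

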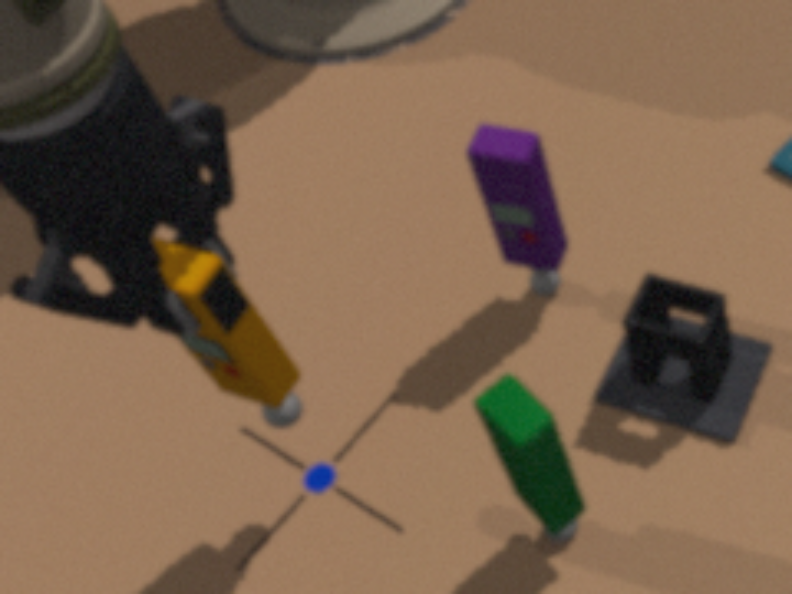

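View pics/n_wrist.png

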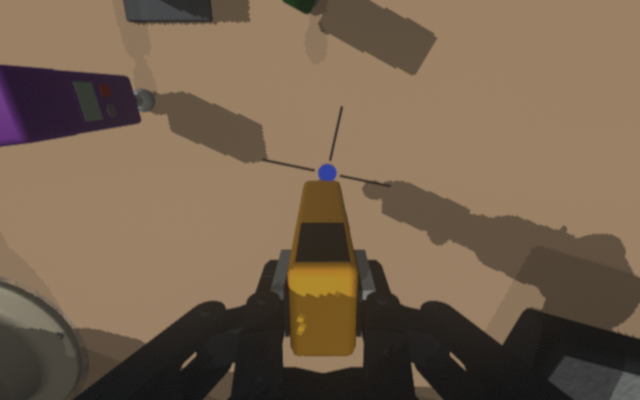

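Run:
```python
from h import *
s=arm.observe(); r=rot(s); x=r.apply([1,0,0]); print("tool x",x.round(4))
c=cam("scene"); print("dot scene",onplane(c,80+320/3.3,130+478/3.3,0).round(4))
t=s["ee_pos"]
for L in (.127,.130): print("pred ball vertical",proj(c,t+L*np.array([0,0,-1])), "along tool", proj(c,t+L*x))
W=cloud(c); E=c["extrinsics"]
for v in range(250,258): print([tuple(W[v,u].round(3)) if 0 else (round(float(W[v,u,0]),3),round(float(W[v,u,1]),3),round(float(W[v,u,2]),3)) for u in (163,165,167)])
w=cam("wrist"); im=w["image"]; h=cv2.cvtColor(im,cv2.COLOR_RGB2HSV); m=cv2.inRange(h,(105,150,60),(130,255,255))
n,l,st,ce=cv2.connectedComponentsWithStats(m)
for i in range(1,n):
    if st[i,4]>40: print("dot wrist",st[i],onplane(w,*ce[i],0).round(4))
# axis projected to wrist: tip z point
print("pred tip in wrist", proj(w,t+.139*np.array([0,0,-1])))
```

```text
tool x [ 0.0014  0.0036 -1.    ]
dot scene [ 0.459  -0.2924  0.    ]
pred ball vertical (np.float64(164.76130548092485), np.float64(253.77592225311994)) along tool (np.float64(164.99918035489574), np.float64(253.7002716549001))
pred ball vertical (np.float64(165.26114098420416), np.float64(254.45080659766919)) along tool (np.float64(165.5037983216933), np.float64(254.3735232568246))
[(0.484, -0.285, 0.144), (0.483, -0.282, 0.139), (0.462, -0.279, 0.107)]
[(0.484, -0.286, 0.141), (0.483, -0.283, 0.136), (0.464, -0.28, 0.107)]
[(0.484, -0.287, 0.138), (0.466, -0.284, 0.109), (0.465, -0.281, 0.104)]
[(0.484, -0.288, 0.135), (0.466, -0.285, 0.107), (0.468, -0.282, 0.105)]
[(0.465, -0.29, 0.106), (0.469, -0.286, 0.108), (0.47, -0.283, 0.106)]
[(0.466, -0.291, 0.105), (0.468, -0.288, 0.104), (0.471, -0.285, 0.103)]
[(0.468, -0.292, 0.105), (0.47, -0.289, 0.103), (0.473, -0.286, 0.103)]
[(0.469, -0.293, 0.102), (0.473, -0.29, 0.104), (0.472, -0.287, 0.1)]
dot wrist [318 165  16  15 186] [ 0.4562 -0.2931  0.    ]
pred tip in wrist (np.float64(321.5757810388158), np.float64(187.0125455664465))
```

The ball sits where predicted, within 1 px, so the probe is vertical and on the TCP axis. Dot estimates: wrist (.456,-.293), top (.455,-.290) and scene (.459,-.292), so I'll use (.4565,-.292). Descend carefully.

```bash
python3 -m handwheel '[[[2.4,1.5,0.2,0.5,0.2,0,0.2],[2.4,2,0.2,0.2,0,0,0]]]';  python3 - <<'E'
from h import *
todo([.4565,-.292,.16],down(np.radians(-61.7)))
E
```

```text
time: 14.07
ee_pos: [0.46, -0.2954, 0.1953]
tool_rot: [0.176, 0.69, 0.17, -0.681]
force: [-0.4, -0.2, -2.2]
width: 0.0275
t 14.0667 tcp [ 0.46   -0.2954  0.1953] w 0.0275 F [-0.37 -0.18 -2.24]
shift cm (tool) [ 3.52 -0.51  0.18]
turn deg [ 0.   -0.59 -0.71]
```

```bash
python3 -m handwheel '[[[2.4,1.2,-0.3,0.1,0,-0.5,-0.7]]]'; python3 -m handwheel '[[[2.4,1,-0.2,0,0,0,0]]]';  python3 - <<'E'
from h import *
todo([.4565,-.292,.155],down(np.radians(-61.7)))
E
```

```text
time: 14.15
ee_pos: [0.4581, -0.294, 0.1836]
tool_rot: [0.173, 0.687, 0.172, -0.685]
force: [0.2, 0.4, -3.2]
width: 0.0272
time: 14.23
ee_pos: [0.4576, -0.2924, 0.1739]
tool_rot: [0.173, 0.687, 0.172, -0.685]
force: [0.5, 0.4, -2.3]
width: 0.0276
t 14.2333 tcp [ 0.4576 -0.2924  0.1739] w 0.0276 F [ 0.45  0.42 -2.3 ]
shift cm (tool) [ 1.89 -0.1   0.08]
turn deg [-0.06 -0.15 -0.12]
```

```bash
python3 -m handwheel '[[[2.4,1,-0.1,0.1,0,-0.1,-0.1]]]'; python3 -m handwheel '[[[2.4,0.8,0,0,0,0,0]]]'; python3 -m handwheel '[[[2.4,0.2,0,0,0,0,0]]]';  python3 - <<'E'
from h import *
todo([.4565,-.292,.14],down(np.radians(-61.7)))
c=cam("scene");cv2.imwrite("pics/o_scene.png",cv2.resize(c["image"][200:300,120:240,::-1],None,fx=6,fy=6,interpolation=cv2.INTER_CUBIC))
t=arm.observe()["ee_pos"]; print("pred ball", proj(c,t-[0,0,.127]))
E
```

```text
time: 14.32
ee_pos: [0.4567, -0.2919, 0.1642]
tool_rot: [0.173, 0.686, 0.172, -0.685]
force: [-0.7, -0.5, -2.8]
width: 0.0274
time: 14.4
ee_pos: [0.4568, -0.2918, 0.156]
tool_rot: [0.173, 0.686, 0.172, -0.685]
force: [0.6, 0.4, -2.4]
width: 0.0273
time: 14.48
ee_pos: [0.4568, -0.2915, 0.1532]
tool_rot: [0.173, 0.686, 0.173, -0.686]
force: [0.3, 0.5, -2.4]
width: 0.0272
t 14.4833 tcp [ 0.4568 -0.2915  0.1532] w 0.0272 F [ 0.35  0.51 -2.35]
shift cm (tool) [1.32 0.03 0.05]
turn deg [-0.04 -0.04  0.01]
pred ball (np.float64(173.04698594703387), np.float64(268.9642025842685))
```

View pics/o_scene.png

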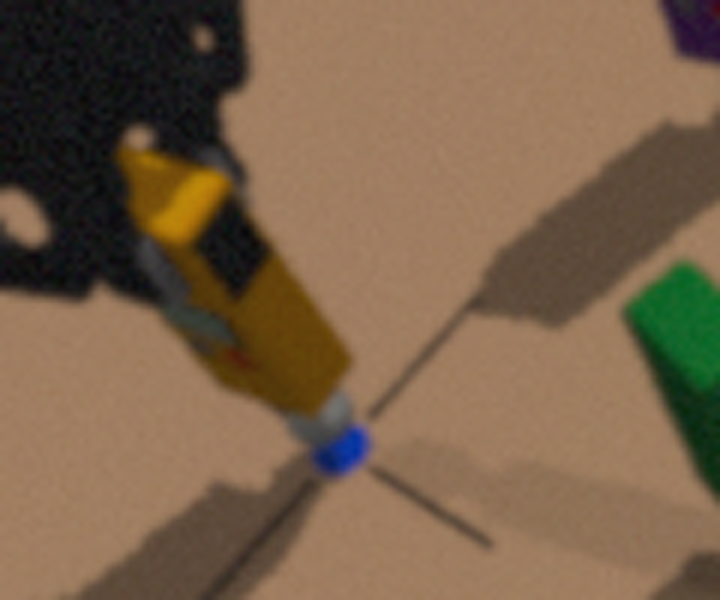

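The ball hovers just over the dot, its centre at crop (322,417) and the dot at (341,450). Lower slowly, watching force.

```bash
for i in 1; do python3 -m handwheel '[[[2.4,0.5,0.03,-0.05,0,0,0]]]'; python3 -m handwheel '[[[2.4,0.4,0,-0.05,0,0,0]]]'; python3 -m handwheel '[[[2.4,0.3,0,0,0,0,0]]]'; python3 -m handwheel '[[[2.4,0.2,0,0,0,0,0]]]'; done;  python3 - <<'E'
from h import *
todo([.457,-.292,.134],down(np.radians(-61.7)))
E
```

```text
time: 14.62
ee_pos: [0.4579, -0.2919, 0.149]
tool_rot: [0.173, 0.686, 0.172, -0.685]
force: [-0.2, -0.4, -3.2]
width: 0.0274
time: 14.7
ee_pos: [0.4587, -0.2917, 0.1449]
tool_rot: [0.173, 0.686, 0.172, -0.685]
force: [0.2, 0.8, -3.1]
width: 0.027
time: 14.78
ee_pos: [0.4591, -0.2918, 0.1419]
tool_rot: [0.173, 0.687, 0.172, -0.685]
force: [-0.2, -0.1, -2.6]
width: 0.0273
time: 14.87
ee_pos: [0.4592, -0.2918, 0.1396]
tool_rot: [0.173, 0.687, 0.172, -0.685]
force: [-0.8, -0.5, -3.3]
width: 0.0273
t 14.8667 tcp [ 0.4592 -0.2918  0.1396] w 0.0273 F [-0.85 -0.53 -3.34]
shift cm (tool) [ 0.56 -0.09  0.2 ]
turn deg [-0.04 -0.12 -0.11]
```

```bash
python3 -m handwheel '[[[2.4,0.15,-0.05,0.18,0,-0.1,-0.1]]]'; python3 -m handwheel '[[[2.4,0.2,0,0,0,0,0]]]';  python3 -m handwheel '[[[2.4,0,0,0,0,0,0]]]'
python3 - <<'E'
from h import *
todo([.457,-.292,.134],down(np.radians(-61.7)))
E
```

```text
time: 14.95
ee_pos: [0.4578, -0.2922, 0.138]
tool_rot: [0.173, 0.686, 0.173, -0.685]
force: [0.5, 0.0, -2.1]
width: 0.0277
time: 15.03
ee_pos: [0.4576, -0.2923, 0.1361]
tool_rot: [0.173, 0.686, 0.173, -0.685]
force: [-0.3, 0.7, -0.6]
width: 0.0272
time: 15.12
ee_pos: [0.4575, -0.2923, 0.1359]
tool_rot: [0.173, 0.686, 0.173, -0.685]
force: [-0.3, 0.3, -0.3]
width: 0.0274
t 15.1167 tcp [ 0.4575 -0.2923  0.1359] w 0.0274 F [-0.33  0.34 -0.34]
shift cm (tool) [ 0.19 -0.05  0.03]
turn deg [-0.03 -0.03 -0.02]
```

Contact: Fz rose from about -2.7 to -0.4, which is about 2.2 N. Go about 3 mm further.

```bash
python3 -m handwheel '[[[2.4,0.15,-0.03,0.04,0,0,0]]]'; python3 -m handwheel '[[[2.4,0.14,0,0,0,0,0]]]';  python3 -m handwheel '[[[2.4,0,0,0,0,0,0]]]'; python3 -m handwheel '[[[2.4,0,0,0,0,0,0]]]'
python3 - <<'E'
from h import *
todo([.457,-.292,.133],down(np.radians(-61.7)))
f=[];w=[]
for i in range(8):
    c=cam("scene"); s=arm.observe(); f.append(s["force"]); w.append(s["ee_pos"])
print(np.mean(f,0).round(2),np.std(f,0).round(2),np.round(w,4)[[0,-1]])
cv2.imwrite("pics/p_scene.png",cv2.resize(c["image"][200:300,120:240,::-1],None,fx=6,fy=6,interpolation=cv2.INTER_CUBIC))
c=cam("wrist");cv2.imwrite("pics/p_wrist.png",c["image"][:,:,::-1])
E
```

```text
time: 15.2
ee_pos: [0.4573, -0.2924, 0.1347]
tool_rot: [0.173, 0.686, 0.172, -0.685]
force: [0.8, 0.6, 0.3]
width: 0.0273
time: 15.28
ee_pos: [0.4574, -0.2924, 0.1334]
tool_rot: [0.173, 0.686, 0.172, -0.685]
force: [0.4, 1.3, 0.1]
width: 0.0272
time: 15.37
ee_pos: [0.4574, -0.2923, 0.1334]
tool_rot: [0.173, 0.686, 0.172, -0.685]
force: [-1.0, 1.2, -0.1]
width: 0.0274
time: 15.45
ee_pos: [0.4574, -0.2923, 0.1335]
tool_rot: [0.173, 0.686, 0.172, -0.685]
force: [0.1, 0.8, 0.2]
width: 0.0274
t 15.45 tcp [ 0.4574 -0.2923  0.1335] w 0.0274 F [0.13 0.77 0.16]
shift cm (tool) [ 0.05 -0.05  0.02]
turn deg [-0.04 -0.08 -0.07]
[-0.28  0.5   0.79] [0.46 0.34 0.56] [[ 0.4574 -0.2923  0.1335]
 [ 0.4574 -0.2923  0.1334]]
```

View pics/p_scene.png

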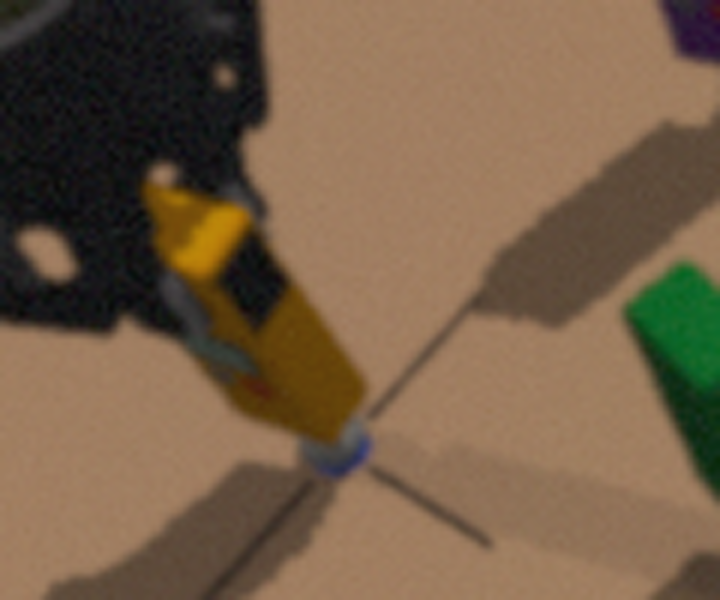

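View pics/p_wrist.png

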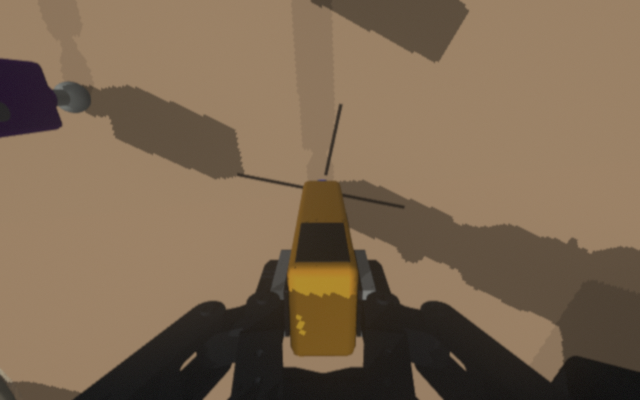

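Run:
```python
from h import *
c=cam("scene"); a=onplane(c,120+334/6,200+447/6,.012); b=onplane(c,120+341/6,200+450/6,0); print(a.round(4),b.round(4))
w=cam("wrist")
P=[onplane(w,*q,0) for q in ((341,104),(327,173),(238,175),(404,207))]
print("end/start of up line",np.round(P,4), "dot ctr est lateral", (.5*(P[2]+P[3])).round(4), "from up line", (P[0]+(P[1]-P[0])*77/62).round(4))
t=cam("top");h=cv2.cvtColor(t["image"],cv2.COLOR_RGB2HSV);cv2.imwrite("pics/q_top.png",t["image"][:,:,::-1])
s=arm.observe(); print(s["time"],s["force"],s["ee_pos"])
for n,r in (("jar",np.s_[225:275,165:220]),):
    W=cloud(t)[r].reshape(-1,3); W=W[(W[:,2]>.07)&(W[:,2]<.095)]; print(len(W), W.mean(0) if len(W) else 0)
```

```text
[ 0.4638 -0.2941  0.012 ] [ 0.4591 -0.2928  0.    ]
end/start of up line [[ 0.5295 -0.2715  0.    ]
 [ 0.4724 -0.2894  0.    ]
 [ 0.4333 -0.2205 -0.    ]
 [ 0.4778 -0.3672  0.    ]] dot ctr est lateral [ 0.4555 -0.2939 -0.    ] from up line [ 0.4586 -0.2937  0.    ]
16.05 [-1.11483312 -0.38263243  1.46298166] [ 0.45737942 -0.29230483  0.13340074]
703 [0.48740811 0.3385467  0.07821695]
```

View pics/q_top.png

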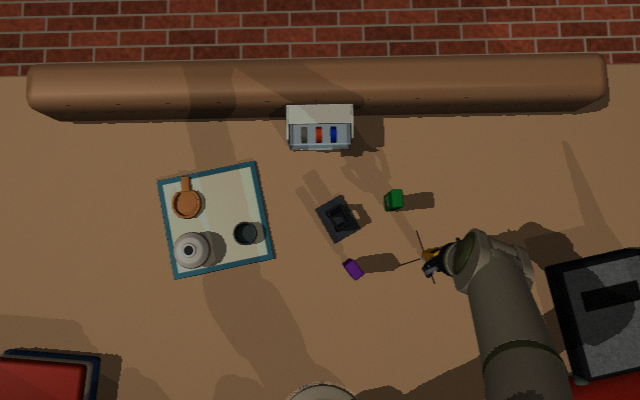

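Everything agrees, so I'm handing in.

```bash
python3 -c "
from h import *
print(arm.job_done()); s=arm.observe(); print(s['time'],s['ee_pos'],s['force'],s['width'])"
```

```text
the job is handed in; nothing more can be done
None
the job is handed in; nothing more can be done
```

The dish is on the tile and the probe is pressing upright on the blue dot, still gripped. I handed the job in at about 16 s; no verdict is reported.

**Dish:** I gripped it across the outside and set it down upright at about (-0.056, -0.077) m in the tile's frame. On touchdown it pressed the tile with about 33 N for one row. I backed off 1 mm before opening the fingers.

**Probe:** I lifted the yellow probe straight out of its cradle and lowered it onto the dot. In the last checks:
- **Push:** the force was about 3.5 N above the free-hanging reading (noise about 0.5 N), with the head in by an estimated 5.6 mm. It held still within 0.1 mm.
- **Grip and angle:** the finger opening was 27.4 mm, and the tool was within 0.2° of vertical.

**Position on the dot:** the TCP is at (0.4574, -0.2923). The cameras put the dot's centre at x 0.4553 to 0.4591 and y -0.290 to -0.294, so most readings agree within 2 to 3 mm. One direct reading of the ball in the scene picture came out 5 mm off the dot in x. The yellow body hides part of the ball there, so I trusted the others, and 5 mm is still within the 10 mm allowed.

**Left alone:** the last top view shows the jar, spoon rest and bin where they started. I measured only the jar afterwards, and it agreed with its starting position to about 1 mm.

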